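Batten home in the cut-off box, saw held in the slot ready for the first stroke

TASK

Lay the loose pine batten flat in the trough of the wooden cut-off box, pushed fully home against the end stop, and let go of it. Then take the flush saw by its grip out of its rest, lower its blade upright down the box's saw slot so that it runs through both fences, and finish still holding the saw there with the blade's edge resting lightly on the batten, ready for the first stroke. Leave the other things on the table where they are.

Things in the scene. Friction and masses are not known exactly. Their poses are not given: they have to be found in the camera images.
- batten_mid (a point): Loose pine batten, a plain pale bar 240 x 44 x 20 mm, about 0.1 kg, lying flat on the table. The point is its centre, 10 mm above its underside; x runs along the 240 mm length, y across the 44 mm width, z up. Both ends are alike.
- cut_box: Wooden cut-off box (mitre box), fixed to the table, yawed up to 12 degrees. Origin: middle of the base's underside, under the saw slot. z up, y along the trough to its end stop, x across, away from the robot. Base 12 mm thick. Two fences on it, 16 mm thick, y -65 to +65, inner faces at x -24/+24, outer -40/+40, tops at z 62 mm, inner top edges sloped 3 mm as lead-in.
- batten_home (a point): Where the batten's centre lies when it is fully home: on the box, x 0, y -55, z 22 mm from its origin, same axes. The dark end stop (50 mm high from the table) closes the trough 120 mm ahead of this point along y; the other end is open, and the home batten sticks out 110 mm there. Its width has 4 mm play between the fences.
- slot_mouth (a point): Middle of the box's one saw slot, level with the fence tops (z 62 mm), same axes as the box. The slot runs along x, square across both fences, open at the top, 4 mm wide (y) down to the base; its mouth widens to 16 mm over the top 6 mm. The home batten's top lies 30 mm below this point.
- saw_grip (a point): Centre of the straight brown wooden grip (110 mm long, 30 tall, 18 thick) of the loose flush saw (0.16 kg), which stands on edge in its rest, blade upright; 33 mm above the table. x along the saw to the blade's free end, z up, y across. The steel blade (2 mm thick, 28 deep, in the grip's middle plane) starts 55 mm and ends 250 mm ahead of this point.
- saw_tip (a point): Lower corner of the free end of the saw blade: 250 mm ahead of and 14 mm below the centre of the grip. Same axes as the grip. The lower edge of the blade is straight and parallel to x. The saw balances about 25 mm ahead of the centre of its grip.
- saw: The saw as a body; its origin lies on one flat side of the saw near mid-length and its axes differ, so use saw_grip and saw_tip.
- batten: The batten as a body; origin at the centre of its underside, axes as batten_mid.
- saw_rest: Dark wooden saw rest, fixed, 250 x 62 mm foot 8 mm thick. Origin: on the underside, below mid-length of the saw; x along it towards the blade's free end. A rib 14 mm wide and 10 mm high carries the saw's grip at x -97 mm. Two pairs of cheeks (x -8 and +70 mm, 30 mm long each, 42 mm high, 7 mm gap) keep the blade upright; the saw lifts straight out.
- tape_measure: Bystander: dark pocket tape measure, 60x74x28 mm; origin at the centre of its underside. To be left alone.
- screwdriver: Bystander: screwdriver with a red ball grip, 34x160x32 mm; origin at the centre of its underside. To be left alone.
- sanding_block: Bystander: brown cork sanding block, 96x63x30 mm; origin at the centre of its underside. To be left alone.
- try_square: Bystander: try square with a rosewood stock, lying flat, 153x105x15 mm; origin at the centre of its underside. To be left alone.
- nail_tin: Bystander: flat green tin, lid shut, 62x87x22 mm; origin at the centre of its underside. To be left alone.

How it is judged:
By the outcome, as a careful person would: the job done as asked, in the order asked, and still so for the second after the job is handed in, while the arm keeps its last pose, push and grip.
It also fails if it takes over 58 s, if anything falls off the work surface, if the arm or the gripper's body presses on something with over 40 N, if the wrist force passes 120 N, or if a joint passes its speed limit or range.

ROBOT

A 6-joint arm with a two-finger parallel gripper is mounted at the origin on a cart in front of the work surface, level with it; the furniture and walls round the work are solid. World frame = base frame: x ahead of the robot, y to its left, z up, the work surface at z = 0. Lengths are in mm, angles in degrees, forces in N, time in s.
With the tool pointing down it reaches from about 300 to 850 mm from the base axis. Payload 4.2 kg.
Tool frame: the origin (TCP) lies at the very end of the fingers, on their centre line; the grasp point (between the pads) lies 19 mm behind it (env.grasp_offset is the distance from the TCP to the grasp point, in mm); z points along the fingers, y is the line along which they close (so a half turn about z gives the same grasp; the last joint's range is limited). The gripper opens to 91 mm and grips with 3 to 60 N. Pads are 32 mm wide; open, the fingers measure 118 mm over their backs; the gripper's body (76 mm by 178 mm) begins 60 mm behind the grasp point.
Start: joints at [62.109, 18.312, 89.639, -0, 72.044, -1.146], TCP at [258.773, 513.498, 213.976] pointing down, gripper open.
Joint ranges: [-177.97, 177.97], [-48.28, 115.42], [12.27, 149.76], [-77.06, 257.06], [2.81, 150.46], [-146.56, 146.56]. Speed limits (degrees/s): [147.25, 147.25, 180, 180, 180, 180].

INTERFACE

Orientations are given as [roll, pitch, yaw] about the fixed x, y, z axes, in that order (R = Rz(yaw) Ry(pitch) Rx(roll)).
In Python, from workcell import env gives the robot as it stands. The module is installed in compiled form; this text tells all that it offers.
- The arm moves only by the tool send_rows, never from a script. Its argument "motion" is a list of rows, each an object of numbers: "tx", "ty", "tz": the shift along the tool's x, y, z in units of 500 mm (1.0 is 500 mm); "rx", "ry", "rz": the turn, a rotation vector about the tool's x, y, z in units of 30 degrees (1.0 is 30 degrees); "gripper": the closure, from -1 (fully open) to 1 (shut). In form: [{"tx": .., "ty": .., "tz": .., "rx": .., "ry": .., "rz": .., "gripper": ..}, ...]. A call has 1 to 12 rows; each row shifts and turns the commanded pose from where the row before left it, along the tool's axes as they then stand; what a row does not reach is not made up. A row lasts 1/8 s, in which the tool goes at most 62.5 mm and 10.7 degrees, less where a joint would pass 70% of its speed; a pose out of reach is approached as far as the arm can. A call with a number of a shift or a turn outside -1 to 1 is refused whole. A call with a gripper value outside its range is refused whole. The fingers move at their own pace and stop on an object; "grip_force" is the grip in N (left out, the last holds). Time passes only in rows, so rows that do not move let the fingers close. It gives the time, the measured TCP pose, the force, the opening and the grip force at its end, in the units of the state.
- env.state(): the state, without advancing time (a new reading comes with each control period).
- env.grab_frame(name): name is "scene" or "top" or "wrist"; returns a dict with "frame" (420x560x3 uint8, red, green, blue), "vertical_fov" (degrees; the focal length in pixels is half the picture's height over the tangent of half this angle, whatever the lens; pixels are square), "cx", "cy" (the principal point, pixels), "rvec" (rotation vector, rad) and "tvec" (3), from world to camera coordinates, as OpenCV has them; the wrist camera has in their place "T_tool_cam" (4x4, takes a point from camera to tool coordinates, whose origin is the TCP and whose axes are the flange's). Camera axes: x right, y down, z forward; pixel columns grow to the right and rows downward; lengths in mm; the calibration is good to about 2 mm. A picture is of the moment at which its call begins: read the wrist's pose just before it. There is no depth.
- env.job_done(): hands the job in; it is judged then, once.
The state is a dict: "time_s": time; "qpos": joint angles; "qvel": joint speeds; "effort": joint torques, N m; "ee_pos": TCP position; "ee_rot": TCP orientation; "force": force on the tool from outside, world axes, zero at the start; "torque": the same for the moment, N m; "gripper_width": finger opening in mm; "gripper_force": force on a finger pad.
Only numpy, scipy, OpenCV 4.12 (cv2) and the standard library are available. Lean on these libraries where they do the work, as an engineer would, in place of code of your own. Each camera call takes 0.05 s, during which the arm holds its last target. There are 200 camera calls.

## Working session

There is one attempt and no reset: what is moved stays moved. The work goes in short steps, Python scripts to look and compute and a tool call to move; the robot and the scene stay as the last step left them, time stands still between calls to the robot, and variables do not carry over. Pictures are saved under pics/ and viewed, at most 10 in all, crops included, and the job is handed in when it is done.

Besides the shell and the picture viewer there is one more tool, called after "Emit:" as name([rows], argument=value, ...), one row to a line, values as JSON. send_rows: Moves the arm, as the interface text tells. Shifts and turns lie within -1 to 1; 1 stands for 500 mm of shift or 30 degrees of turn. Its arguments: {"type":"object","properties":{"motion":{"type":"array"},"grip_force":{"type":"number"}},"required":["motion"]}

```bash
mkdir -p pics
cat > h.py <<'E'
import numpy as np, cv2
from workcell import env
from scipy.spatial.transform import Rotation as Ro
def cam(name):
    s=env.state(); f=env.grab_frame(name); im=np.array(f["frame"])
    fl=im.shape[0]/2/np.tan(np.radians(f["vertical_fov"])/2)
    K=np.array([[fl,0,f["cx"]],[0,fl,f["cy"]],[0,0,1]])
    if "rvec" in f and f["rvec"] is not None:
        R=cv2.Rodrigues(np.array(f["rvec"],float))[0]; t=np.array(f["tvec"],float).ravel()
    else:
        T=np.eye(4);T[:3,:3]=Ro.from_euler('xyz',s["ee_rot"],degrees=True).as_matrix();T[:3,3]=s["ee_pos"]
        W=np.linalg.inv(T@np.array(f["T_tool_cam"])); R=W[:3,:3];t=W[:3,3]
    return im,K,R,t
def ray(K,R,t,uv,z):
    uv=np.atleast_2d(np.array(uv,float)); d=(np.linalg.inv(K)@np.c_[uv,np.ones(len(uv))].T).T@R
    c=-R.T@t; return c+d*((z-c[2])/d[:,2])[:,None]
def proj(K,R,t,P):
    p=np.atleast_2d(P)@R.T+t; q=p@K.T; return q[:,:2]/q[:,2:]
def save(n,im): cv2.imwrite('pics/'+n+'.png',im[:,:,::-1])
E
python3 - <<'E'
from h import *
for n in("top","scene"):
    im,K,R,t=cam(n); save(n+'0',im); np.savez(n+'0',im=im,K=K,R=R,t=t); print(n,K[0,0],-R.T@t,R)
print(env.state())
E
```

```text
top 429.82673696494817 [ 468.69192686   -9.01329293 1443.23452382] [[ 0.01997226 -0.99974918  0.01013375]
 [-0.99710681 -0.02066096 -0.07315148]
 [ 0.0733425  -0.00864343 -0.99726936]]
scene 422.44916157246354 [   1.33456039 -814.43904734  818.64407101] [[ 0.81318151 -0.58200429  0.00261609]
 [-0.34525497 -0.48600216 -0.80287042]
 [ 0.46854545  0.65197615 -0.59614784]]
{'time_s': 0.1, 'qpos': array([ 6.21073285e+01,  1.83483303e+01,  8.96961641e+01, -3.64266046e-03,
        7.20425230e+01, -1.14592644e+00]), 'qvel': array([ 0.01156743, -0.10676631, -0.17184133,  0.00793244,  0.05077521,
       -0.03573724]), 'effort': array([-4.58849772e-04, -4.13331163e+01, -2.32509863e+01,  7.28186150e-02,
        4.21305047e-02, -8.16217630e-05]), 'ee_pos': array([258.60035821, 513.10106621, 213.22284301]), 'ee_rot': array([-1.79912931e+02,  1.72256232e-03,  1.53254382e+02]), 'force': array([-0.52428057, -0.31055624,  0.31115493]), 'torque': array([-0.01014739, -0.00455277,  0.01389691]), 'gripper_force': 0.0, 'gripper_width': 91.00110900908199}
```

View pics/top0.png

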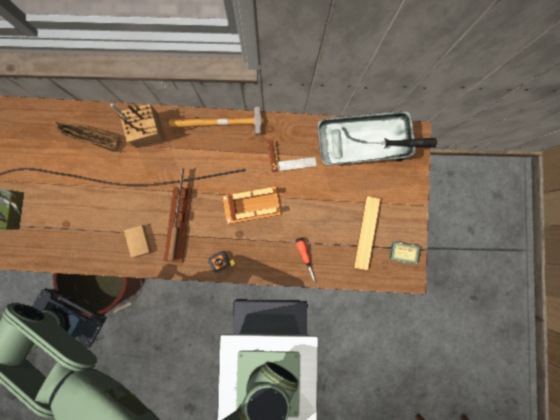

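View pics/scene0.png

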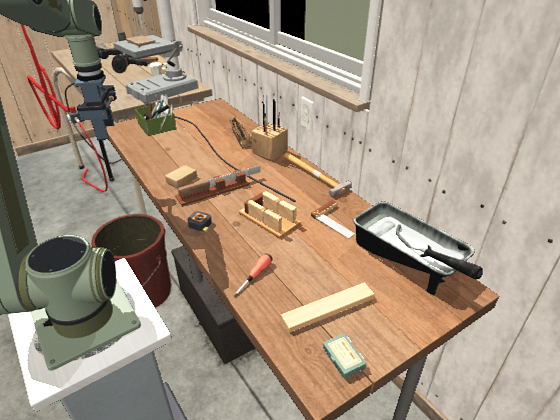

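The top view has +x up and +y left. The saw and rest are near px (178,222), the box near (252,205) with its stop on the left, and the batten near (368,233). I'll enlarge this region.

Run:
```python
import numpy as np,cv2
d=np.load('top0.npz'); im=d['im'][160:285,155:415]
b=cv2.resize(im,None,fx=3,fy=3,interpolation=cv2.INTER_CUBIC)
cv2.imwrite('pics/crop.png',b[:,:,::-1])
from h import ray
K,R,t=d['K'],d['R'],d['t']
print(ray(K,R,t,[[368,197],[380,198],[356,267],[368,269]],20).round(),ray(K,R,t,[[225,196],[277,187],[282,214],[228,221]],62).round())
# batten segmentation
hsv=cv2.cvtColor(d['im'],cv2.COLOR_RGB2HSV)
print(d['im'][233,368],hsv[233,368],d['im'][233,345])
roi=d['im'].astype(int); m=((roi[:,:,1]>150)&(roi[:,:,0]>180)).astype(np.uint8); m[:,:340]=0;m[:,388:]=0;m[:180]=0
n,l,s,c=cv2.connectedComponentsWithStats(m);k=1+s[1:,4].argmax();print(s[k],c[k])
pts=np.argwhere(l==k)[:,::-1].astype(np.float32)
P=ray(K,R,t,pts,20)[:,:2].astype(np.float32);print(cv2.minAreaRect(P))
```

```text
[[ 614. -322.   20.]
 [ 612. -362.   20.]
 [ 382. -283.   20.]
 [ 376. -323.   20.]] [[603. 150.  62.]
 [636. -18.  62.]
 [549. -35.  62.]
 [523. 138.  62.]]
[250 224 149] [ 22 103 250] [183 137  96]
[355 196  25  74 997] [366.77833501 232.64694082]
((496.59710693359375, -318.7423400878906), (46.10612106323242, 241.58261108398438), 80.25249481201172)
```

View pics/crop.png

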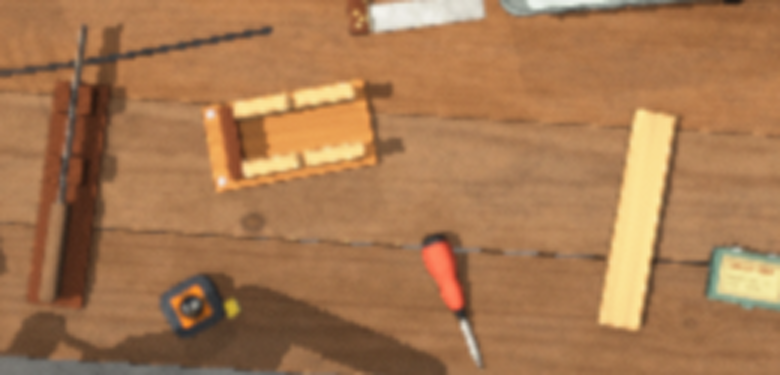

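```bash
cat >> h.py <<'E'
def go(x,y,z,yaw,n=1,s=None):
    """equal rows (constant twist) to a tool-down pose"""
    s=s or env.state(); A=np.eye(4);A[:3,:3]=Ro.from_euler('xyz',s["ee_rot"],degrees=True).as_matrix();A[:3,3]=s["ee_pos"]
    B=np.eye(4);B[:3,:3]=Ro.from_euler('xyz',[180,0,yaw],degrees=True).as_matrix();B[:3,3]=[x,y,z]
    D=np.linalg.inv(A)@B
    from scipy.linalg import logm
    L=np.real(logm(D)); w=np.degrees([L[2,1],L[0,2],L[1,0]])
    print(n,'rows t',(L[:3,3]/500/n).round(4),'r',(w/30/n).round(4),'per-row mm,deg',round(np.linalg.norm(L[:3,3])/n,1),round(np.linalg.norm(w)/n,1))
E
python3 - <<'E'
from h import *
d=np.load('top0.npz');K,R,t=d['K'],d['R'],d['t']
c=lambda p:np.array(p)/3+[155,160]-.33
print('slot far/near',ray(K,R,t,[c([290,100]),c([301,158])],62).round(1))
print('far fence outer ends, near',ray(K,R,t,[c([232,100]),c([357,82]),c([242,178]),c([367,160])],62).round(1))
print('saw',ray(K,R,t,[c([52,295]),c([63,203])],48).round(1),ray(K,R,t,[c([63,203]),c([82,28])],47).round(1))
print('tape',ray(K,R,t,[c([195,303])],28).round(),'driver',ray(K,R,t,[c([435,240]),c([478,365])],20).round())
f=env.grab_frame('wrist');print(f['T_tool_cam'],f['vertical_fov'])
go(520,30,330,170,14)
E
```

```text
slot far/near [[614.8  64.9  62. ]
 [552.5  51.6  62. ]]
far fence outer ends, near [[613.5 127.2  62. ]
 [635.8  -6.8  62. ]
 [529.8 114.2  62. ]
 [551.8 -19.2  62. ]]
saw [[400.6 315.7  48. ]
 [499.5 307.6  48. ]] [[499.5 307.8  47. ]
 [690.5 294.3  47. ]]
tape [[394. 165.  28.]] driver [[ 468.  -96.   20.]
 [ 332. -145.   20.]]
[[-2.34775411e-04 -9.65638213e-01 -2.59889950e-01  7.24369253e+01]
 [ 9.99999727e-01 -4.08803439e-04  6.15571613e-04  2.33028380e-01]
 [-7.00663378e-04 -2.59889735e-01  9.65638045e-01 -1.70256633e+02]
 [ 0.00000000e+00  0.00000000e+00  0.00000000e+00  1.00000000e+00]] 60.92927450965846
14 rows t [-0.0574 -0.0539 -0.0166] r [-0.0002 -0.     -0.0399] per-row mm,deg 40.2 1.2
```

Emit:
send_rows([
  {"tx": -0.0574,"ty": -0.0539,"tz": -0.0166,"rz": -0.04},
  {"tx": -0.0574,"ty": -0.0539,"tz": -0.0166,"rz": -0.04},
  {"tx": -0.0574,"ty": -0.0539,"tz": -0.0166,"rz": -0.04},
  {"tx": -0.0574,"ty": -0.0539,"tz": -0.0166,"rz": -0.04},
  {"tx": -0.0574,"ty": -0.0539,"tz": -0.0166,"rz": -0.04},
  {"tx": -0.0574,"ty": -0.0539,"tz": -0.0166,"rz": -0.04},
  {"tx": -0.0574,"ty": -0.0539,"tz": -0.0166,"rz": -0.04},
  {"tx": -0.0574,"ty": -0.0539,"tz": -0.0166,"rz": -0.04},
  {"tx": -0.0574,"ty": -0.0539,"tz": -0.0166,"rz": -0.04},
  {"tx": -0.0574,"ty": -0.0539,"tz": -0.0166,"rz": -0.04},
  {"tx": -0.0574,"ty": -0.0539,"tz": -0.0166,"rz": -0.04},
  {"tx": -0.0574,"ty": -0.0539,"tz": -0.0166,"rz": -0.04},
])

```text
invalid input at $.motion[0]: expected keys tx, ty, tz, rx, ry, rz, gripper
```

Emit:
send_rows([
  {"tx": -0.0574,"ty": -0.0539,"tz": -0.0166,"rz": -0.04},
  {"tx": -0.0574,"ty": -0.0539,"tz": -0.0166,"rz": -0.04},
  {},
  {},
])

```text
invalid input at $.motion[0]: expected keys tx, ty, tz, rx, ry, rz, gripper
```

Run:
```python
from h import *
im,K,R,t=cam('wrist'); save('box1',im); np.savez('box1',im=im,K=K,R=R,t=t); print(env.state()['ee_pos'],env.state()['ee_rot'])
go(556,-329,130,170.25,9)
```

```text
[258.64895083 513.24927572 213.44310898] [-1.79941942e+02 -1.23519132e-04  1.53254872e+02]
9 rows t [-0.1218 -0.1576  0.0186] r [-0.0002 -0.     -0.0629] per-row mm,deg 100.0 1.9
```

View pics/box1.png

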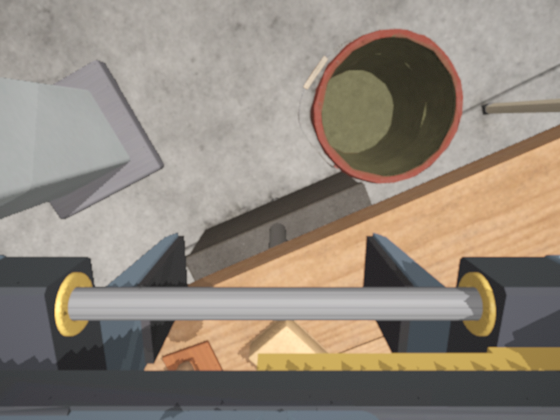

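The first wrist picture was from the start pose, because the rows were refused for missing keys. It shows that a point under the TCP appears above the finger tips, around row 170. I'll resend with full keys, aiming over the box.

Run:
```python
from h import *
go(580,50,330,170,12)
```

```text
12 rows t [-0.0754 -0.0566 -0.0194] r [-0.0002 -0.     -0.0465] per-row mm,deg 48.1 1.4
```

Emit:
send_rows([
  {"tx": -0.0754,"ty": -0.0566,"tz": -0.0194,"rx": 0,"ry": 0,"rz": -0.0465,"gripper": -1},
  {"tx": -0.0754,"ty": -0.0566,"tz": -0.0194,"rx": 0,"ry": 0,"rz": -0.0465,"gripper": -1},
  {"tx": -0.0754,"ty": -0.0566,"tz": -0.0194,"rx": 0,"ry": 0,"rz": -0.0465,"gripper": -1},
  {"tx": -0.0754,"ty": -0.0566,"tz": -0.0194,"rx": 0,"ry": 0,"rz": -0.0465,"gripper": -1},
  {"tx": -0.0754,"ty": -0.0566,"tz": -0.0194,"rx": 0,"ry": 0,"rz": -0.0465,"gripper": -1},
  {"tx": -0.0754,"ty": -0.0566,"tz": -0.0194,"rx": 0,"ry": 0,"rz": -0.0465,"gripper": -1},
  {"tx": -0.0754,"ty": -0.0566,"tz": -0.0194,"rx": 0,"ry": 0,"rz": -0.0465,"gripper": -1},
  {"tx": -0.0754,"ty": -0.0566,"tz": -0.0194,"rx": 0,"ry": 0,"rz": -0.0465,"gripper": -1},
  {"tx": -0.0754,"ty": -0.0566,"tz": -0.0194,"rx": 0,"ry": 0,"rz": -0.0465,"gripper": -1},
  {"tx": -0.0754,"ty": -0.0566,"tz": -0.0194,"rx": 0,"ry": 0,"rz": -0.0465,"gripper": -1},
  {"tx": -0.0754,"ty": -0.0566,"tz": -0.0194,"rx": 0,"ry": 0,"rz": -0.0465,"gripper": -1},
  {"tx": -0.0754,"ty": -0.0566,"tz": -0.0194,"rx": 0,"ry": 0,"rz": -0.0465,"gripper": -1},
])

```text
time_s: 1.7
ee_pos: [575.0, 45.0, 330.6]
ee_rot: [180.0, -0.0, 170.0]
force: [0.7, 0.9, -0.2]
gripper_width: 90.9
gripper_force: 0.0
```

Emit:
send_rows([
  {"tx": 0,"ty": 0,"tz": 0,"rx": 0,"ry": 0,"rz": 0,"gripper": -1},
  {"tx": 0,"ty": 0,"tz": 0,"rx": 0,"ry": 0,"rz": 0,"gripper": -1},
])

```text
time_s: 1.95
ee_pos: [573.7, 46.7, 329.8]
ee_rot: [180.0, -0.1, 170.0]
force: [0.0, 0.0, 0.7]
gripper_width: 91.3
gripper_force: 0.0
```

Run:
```python
from h import *
im,K,R,t=cam('wrist'); np.savez('box1',im=im,K=K,R=R,t=t); print(env.state()['ee_pos'],env.state()['ee_rot'],env.state()['time_s'])
p=proj(K,R,t,[[583,56,62]])[0];print(p)
x,y=(p-[130,100]).round().astype(int).clip(0); print(x,y)
save('box2',cv2.resize(im[y:y+200,x:x+260],None,fx=3,fy=3,interpolation=cv2.INTER_CUBIC))
go(556,-329,130,170.25,9)
```

```text
[573.4600093   47.03415604 330.00449838] [ 1.79984009e+02 -7.08461852e-02  1.70025920e+02] 2.0
[283.32080983 184.75882084]
153 85
9 rows t [-0.0105 -0.083   0.0444] r [ 0.0001 -0.0003 -0.0008] per-row mm,deg 47.4 0.0
```

View pics/box2.png

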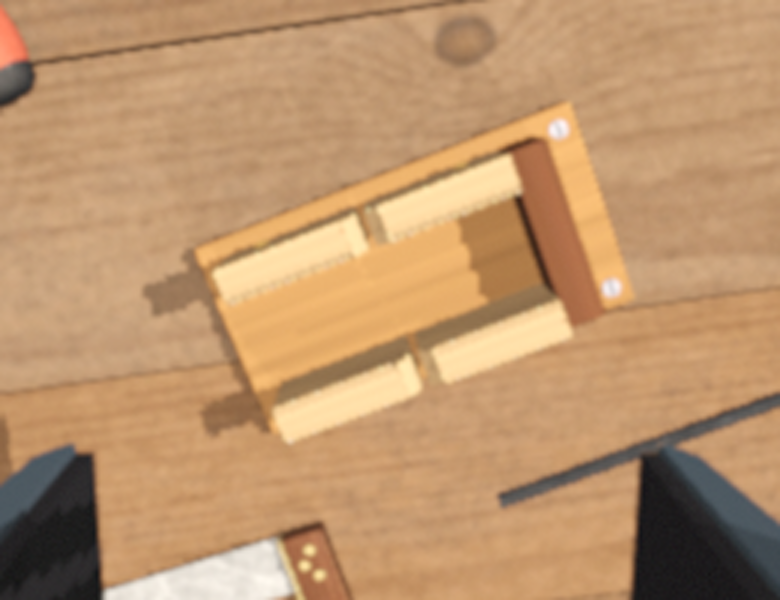

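```bash
cat > fit.py <<'E'
from h import *
from scipy.optimize import least_squares
d=np.load('box1.npz');K,R,t=d['K'],d['R'],d['t']
px=np.array([[213,268],[513,155],[290,442],[572,335],[371,224],[422,361]])/3-.33+[153,85]
L=np.array([[-40,-65,62],[-40,65,62],[40,-65,62],[40,65,62],[-32,0,56],[32,0,56]])
W=lambda p:np.c_[L[:,:2]@np.array([[np.cos(p[2]),np.sin(p[2])],[-np.sin(p[2]),np.cos(p[2])]])+p[:2],L[:,2]]
r=least_squares(lambda p:(proj(K,R,t,W(p))-px).ravel(),[583,56,.16])
print(r.x,np.degrees(r.x[2]));print(r.fun.reshape(-1,2).round(2))
d2=np.load('top0.npz');print((proj(d2['K'],d2['R'],d2['t'],W(r.x))-[155,160])*3)
E
python3 fit.py
```

```text
[5.83471432e+02 5.77402612e+01 1.90600207e-01] 10.920587457642608
[[ 0.35 -0.4 ]
 [ 0.12 -1.32]
 [-0.95 -0.64]
 [ 1.17 -0.36]
 [-0.78  0.85]
 [ 0.06  2.06]]
[[360.90378467 154.53812517]
 [241.27582606 175.03135921]
 [348.32767681  81.51415174]
 [229.15904463 101.77095494]
 [300.15030863 157.77346943]
 [290.31441792  99.51008572]]
```

Emit:
send_rows([
  {"tx": -0.0105,"ty": 0.083,"tz": 0.02,"rx": 0,"ry": 0,"rz": 0,"gripper": -1},
])

```text
time_s: 2.12
ee_pos: [586.0, 86.0, 321.6]
ee_rot: [180.0, 0.1, 169.9]
force: [0.3, 0.8, 0.2]
gripper_width: 91.2
gripper_force: 0.0
```

I sent the last ty with the wrong sign. It did no harm at that height. I'll take a closer look at the box before picking up the batten.

Run:
```python
from h import *
go(615,57,190,170,5)
```

```text
5 rows t [-0.0134 -0.0094  0.0526] r [ 0.      0.0008 -0.0009] per-row mm,deg 27.6 0.0
```

Emit:
send_rows([
  {"tx": -0.0134,"ty": -0.0094,"tz": 0.0526,"rx": 0,"ry": 0,"rz": 0,"gripper": -1},
  {"tx": -0.0134,"ty": -0.0094,"tz": 0.0526,"rx": 0,"ry": 0,"rz": 0,"gripper": -1},
  {"tx": -0.0134,"ty": -0.0094,"tz": 0.0526,"rx": 0,"ry": 0,"rz": 0,"gripper": -1},
  {"tx": -0.0134,"ty": -0.0094,"tz": 0.0526,"rx": 0,"ry": 0,"rz": 0,"gripper": -1},
  {"tx": -0.0134,"ty": -0.0094,"tz": 0.0526,"rx": 0,"ry": 0,"rz": 0,"gripper": -1},
  {"tx": 0,"ty": 0,"tz": 0,"rx": 0,"ry": 0,"rz": 0,"gripper": -1},
  {"tx": 0,"ty": 0,"tz": 0,"rx": 0,"ry": 0,"rz": 0,"gripper": -1},
  {"tx": 0,"ty": 0,"tz": 0,"rx": 0,"ry": 0,"rz": 0,"gripper": -1},
])

```text
time_s: 3.12
ee_pos: [615.9, 58.0, 190.5]
ee_rot: [180.0, 0.1, 170.0]
force: [-1.0, -0.5, 0.3]
gripper_width: 91.7
gripper_force: 0.0
```

Run:
```python
from h import *
im,K,R,t=cam('wrist'); np.savez('box3',im=im,K=K,R=R,t=t); print(env.state()['ee_pos'],env.state()['ee_rot'])
p=proj(K,R,t,[[583,56,62]])[0];print(p)
x,y=(p-[100,75]).round().astype(int).clip(0); print(x,y)
save('box3',cv2.resize(im[y:y+150,x:x+200],None,fx=4,fy=4,interpolation=cv2.INTER_CUBIC))
go(556,-329,100,170.25,10)
```

```text
[615.87834123  57.846185   190.30952855] [1.79955737e+02 1.32443222e-01 1.70027021e+02]
[265.43133899 167.33649405]
165 92
10 rows t [-0.0014 -0.0783  0.018 ] r [ 0.0001  0.0004 -0.0007] per-row mm,deg 40.2 0.0
```

View pics/box3.png

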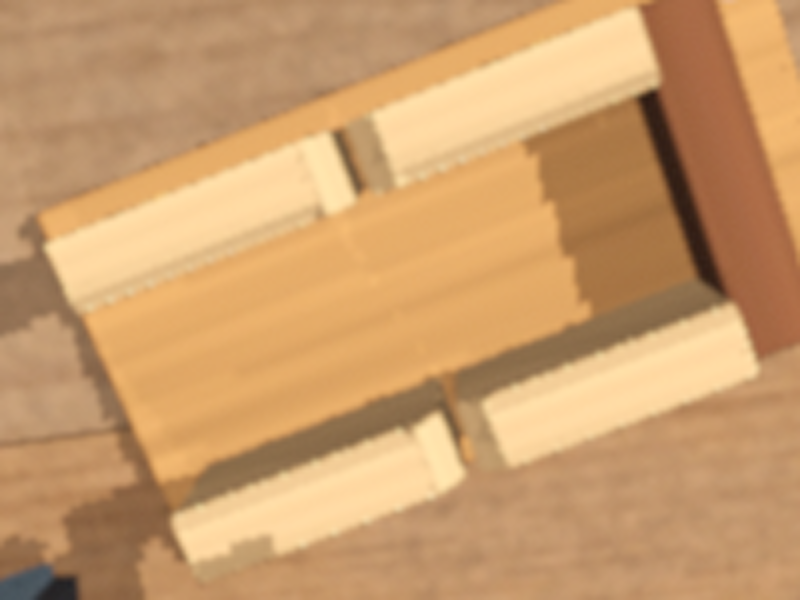

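```bash
cat > fit3.py <<'E'
from h import *
from scipy.optimize import least_squares
d=np.load('box3.npz');K,R,t=d['K'],d['R'],d['t']
px=np.array([[45,245],[640,8],[197,570],[757,372],[303,143],[370,115],[440,490],[513,465]])/4-.375+[165,92]
L=np.array([[-40,-65,62],[-40,65,62],[40,-65,62],[40,65,62],[-40,-8,62],[-40,8,62],[40,-8,62],[40,8,62]])
W=lambda p:np.c_[L[:,:2]@np.array([[np.cos(p[2]),np.sin(p[2])],[-np.sin(p[2]),np.cos(p[2])]])+p[:2],L[:,2]]
r=least_squares(lambda p:(proj(K,R,t,W(p))-px).ravel(),[583,56,.16],loss='soft_l1')
print(r.x,np.degrees(r.x[2]));print((proj(K,R,t,W(r.x))-px).round(2))
E
python3 fit3.py
```

```text
[5.84514797e+02 5.66280414e+01 1.93436562e-01] 11.083098579855402
[[-0.19 -0.72]
 [-0.27 -0.99]
 [ 0.59  3.52]
 [ 1.17  0.77]
 [-1.03 -0.71]
 [ 0.51 -1.03]
 [ 0.12  1.12]
 [-0.83  0.94]]
```

Emit:
send_rows([
  {"tx": -0.0014,"ty": -0.0783,"tz": 0.018,"rx": 0,"ry": 0,"rz": 0,"gripper": -1},
  {"tx": -0.0014,"ty": -0.0783,"tz": 0.018,"rx": 0,"ry": 0,"rz": 0,"gripper": -1},
  {"tx": -0.0014,"ty": -0.0783,"tz": 0.018,"rx": 0,"ry": 0,"rz": 0,"gripper": -1},
  {"tx": -0.0014,"ty": -0.0783,"tz": 0.018,"rx": 0,"ry": 0,"rz": 0,"gripper": -1},
])

```text
time_s: 3.68
ee_pos: [591.2, -98.4, 153.5]
ee_rot: [180.0, 0.1, 170.0]
force: [1.1, 1.4, 0.6]
gripper_width: 91.0
gripper_force: 0.0
```

Run:
```python
from h import *
go(555.7,-328.9,60,170.25,6)
```

```text
6 rows t [-0.0015 -0.0777  0.0312] r [ 0.      0.0006 -0.0013] per-row mm,deg 41.9 0.0
```

Emit:
send_rows([
  {"tx": -0.0015,"ty": -0.077,"tz": 0.031,"rx": 0,"ry": 0,"rz": -0.001,"gripper": -1},
  {"tx": -0.0015,"ty": -0.077,"tz": 0.031,"rx": 0,"ry": 0,"rz": -0.001,"gripper": -1},
  {"tx": -0.0015,"ty": -0.077,"tz": 0.031,"rx": 0,"ry": 0,"rz": -0.001,"gripper": -1},
  {"tx": -0.0015,"ty": -0.077,"tz": 0.031,"rx": 0,"ry": 0,"rz": -0.001,"gripper": -1},
  {"tx": -0.0015,"ty": -0.077,"tz": 0.031,"rx": 0,"ry": 0,"rz": -0.001,"gripper": -1},
  {"tx": -0.0015,"ty": -0.077,"tz": 0.031,"rx": 0,"ry": 0,"rz": -0.001,"gripper": -1},
  {"tx": 0,"ty": 0,"tz": 0,"rx": 0,"ry": 0,"rz": 0,"gripper": -1},
  {"tx": 0,"ty": 0,"tz": 0,"rx": 0,"ry": 0,"rz": 0,"gripper": -1},
])

```text
time_s: 4.68
ee_pos: [556.0, -325.3, 60.5]
ee_rot: [180.0, 0.0, 170.2]
force: [0.2, 0.3, -0.2]
gripper_width: 91.1
gripper_force: 0.0
```

Run:
```python
from h import *
go(555.7,-328.9,4,170.25,1)
im,K,R,t=cam('wrist')
roi=im.astype(int); m=((roi[:,:,1]>150)&(roi[:,:,0]>180)).astype(np.uint8); m[230:]=0
n,l,s,c=cv2.connectedComponentsWithStats(m);k=1+s[1:,4].argmax();print(s[k],c[k])
pts=np.argwhere(l==k)[:,::-1];P=ray(K,R,t,pts,20)[:,:2]
e=(P-[496.6,-318.7])@np.array([[np.cos(np.radians(-9.75)),-np.sin(np.radians(-9.75))],[np.sin(np.radians(-9.75)),np.cos(np.radians(-9.75))]])
print(np.percentile(e,[0,1,50,99,100],axis=0).round(1)); save('bat',im)
```

```text
1 rows t [-0.0005 -0.0072  0.1129] r [ 0.0006  0.0016 -0.0032] per-row mm,deg 56.6 0.1
[  228     0   106   230 18030] [270.49201331 111.93727121]
[[-72.6 -21.1]
 [-71.6 -20.6]
 [-16.5   1.3]
 [ 52.4  26.4]
 [ 53.7  36.5]]
```

Emit:
send_rows([
  {"tx": 0,"ty": -0.006,"tz": 0.06,"rx": 0,"ry": 0,"rz": 0,"gripper": -1},
  {"tx": 0,"ty": 0,"tz": 0.04,"rx": 0,"ry": 0,"rz": 0,"gripper": -1},
  {"tx": 0,"ty": 0,"tz": 0.012,"rx": 0,"ry": 0,"rz": 0,"gripper": -1},
  {"tx": 0,"ty": 0,"tz": 0,"rx": 0,"ry": 0,"rz": 0,"gripper": 1},
  {"tx": 0,"ty": 0,"tz": 0,"rx": 0,"ry": 0,"rz": 0,"gripper": 1},
  {"tx": 0,"ty": 0,"tz": 0,"rx": 0,"ry": 0,"rz": 0,"gripper": 1},
  {"tx": 0,"ty": 0,"tz": 0,"rx": 0,"ry": 0,"rz": 0,"gripper": 1},
  {"tx": 0,"ty": 0,"tz": 0,"rx": 0,"ry": 0,"rz": 0,"gripper": 1},
  {"tx": 0,"ty": 0,"tz": 0,"rx": 0,"ry": 0,"rz": 0,"gripper": 1},
], grip_force=25)

```text
time_s: 5.85
ee_pos: [555.2, -328.7, 4.0]
ee_rot: [180.0, 0.0, 170.2]
force: [-0.6, 0.5, 1.7]
gripper_width: 44.1
gripper_force: 25.0
```

Run:
```python
from h import *
s=env.state(); s=dict(s); s['ee_pos']=np.array([555.2,-328.7,104.0]); go(607.8,-63.9,110,101,11,s)
```

```text
11 rows t [ 0.0286  0.0437 -0.0011] r [0.     0.     0.2096] per-row mm,deg 26.1 6.3
```

Emit:
send_rows([
  {"tx": 0,"ty": 0,"tz": -0.05,"rx": 0,"ry": 0,"rz": 0,"gripper": 1},
  {"tx": 0,"ty": 0,"tz": -0.075,"rx": 0,"ry": 0,"rz": 0,"gripper": 1},
  {"tx": 0,"ty": 0,"tz": -0.075,"rx": 0,"ry": 0,"rz": 0,"gripper": 1},
])

```text
time_s: 6.22
ee_pos: [554.9, -328.5, 104.3]
ee_rot: [180.0, -0.1, 170.2]
force: [0.1, 0.1, -1.0]
gripper_width: 44.1
gripper_force: 25.0
```

Emit:
send_rows([
  {"tx": 0.0286,"ty": 0.0437,"tz": -0.001,"rx": 0,"ry": 0,"rz": 0.2096,"gripper": 1},
  {"tx": 0.0286,"ty": 0.0437,"tz": -0.001,"rx": 0,"ry": 0,"rz": 0.2096,"gripper": 1},
  {"tx": 0.0286,"ty": 0.0437,"tz": -0.001,"rx": 0,"ry": 0,"rz": 0.2096,"gripper": 1},
  {"tx": 0.0286,"ty": 0.0437,"tz": -0.001,"rx": 0,"ry": 0,"rz": 0.2096,"gripper": 1},
  {"tx": 0.0286,"ty": 0.0437,"tz": -0.001,"rx": 0,"ry": 0,"rz": 0.2096,"gripper": 1},
  {"tx": 0.0286,"ty": 0.0437,"tz": -0.001,"rx": 0,"ry": 0,"rz": 0.2096,"gripper": 1},
  {"tx": 0.0286,"ty": 0.0437,"tz": -0.001,"rx": 0,"ry": 0,"rz": 0.2096,"gripper": 1},
  {"tx": 0.0286,"ty": 0.0437,"tz": -0.001,"rx": 0,"ry": 0,"rz": 0.2096,"gripper": 1},
  {"tx": 0.0286,"ty": 0.0437,"tz": -0.001,"rx": 0,"ry": 0,"rz": 0.2096,"gripper": 1},
  {"tx": 0.0286,"ty": 0.0437,"tz": -0.001,"rx": 0,"ry": 0,"rz": 0.2096,"gripper": 1},
  {"tx": 0.0286,"ty": 0.0437,"tz": -0.001,"rx": 0,"ry": 0,"rz": 0.2096,"gripper": 1},
])

```text
time_s: 7.6
ee_pos: [593.2, -60.2, 109.2]
ee_rot: [-180.0, -0.0, 100.8]
force: [0.9, 0.5, -0.5]
gripper_width: 43.8
gripper_force: 25.0
```

Emit:
send_rows([
  {"tx": 0,"ty": 0,"tz": 0,"rx": 0,"ry": 0,"rz": 0,"gripper": 1},
  {"tx": 0,"ty": 0,"tz": 0,"rx": 0,"ry": 0,"rz": 0,"gripper": 1},
])

```text
time_s: 7.85
ee_pos: [592.4, -61.4, 109.0]
ee_rot: [-179.9, 0.0, 101.1]
force: [1.0, 0.1, -1.3]
gripper_width: 43.8
gripper_force: 25.0
```

Run:
```python
from h import *
s=env.state();print(s['ee_pos'],s['ee_rot'],s['force'])
go(607.8,-63.9,70,101,1)
im,K,R,t=cam('top'); np.savez('top1',im=im,K=K,R=R,t=t)
save('top1',cv2.resize(im[165:245,205:305],None,fx=7,fy=7,interpolation=cv2.INTER_CUBIC))
```

```text
[592.35317104 -61.38730304 108.98450853] [-1.79923362e+02  1.40512297e-04  1.01076949e+02] [ 1.00680616  0.14857575 -1.27689127]
1 rows t [-0.0108  0.0294  0.0779] r [-0.0026  0.      0.0026] per-row mm,deg 42.0 0.1
```

Emit:
send_rows([
  {"tx": -0.0054,"ty": 0.0147,"tz": 0.025,"rx": 0,"ry": 0,"rz": 0.0025,"gripper": 1},
  {"tx": -0.0054,"ty": 0.0147,"tz": 0.025,"rx": 0,"ry": 0,"rz": 0,"gripper": 1},
  {"tx": 0,"ty": 0,"tz": 0,"rx": 0,"ry": 0,"rz": 0,"gripper": 1},
  {"tx": 0,"ty": 0,"tz": 0,"rx": 0,"ry": 0,"rz": 0,"gripper": 1},
])

```text
time_s: 8.4
ee_pos: [608.4, -63.7, 84.0]
ee_rot: [-180.0, -0.0, 100.9]
force: [-0.1, 1.0, -1.7]
gripper_width: 43.8
gripper_force: 25.0
```

Run:
```python
from h import *
s=env.state();print(s['ee_pos'],s['ee_rot'],s['force'])
go(607.8,-63.9,70,101,1)
im,K,R,t=cam('wrist'); np.savez('w2',im=im,K=K,R=R,t=t)
a=cv2.resize(im,(400,300))
im2,*_=cam('top');b=cv2.resize(im2[165:240,205:305],(400,300),interpolation=cv2.INTER_CUBIC)
im3,*_=cam('scene');c=cv2.resize(im3[170:250,220:327],(400,300),interpolation=cv2.INTER_CUBIC)
save('mix',np.vstack([np.hstack([a,b]),np.hstack([c,c*0])]))
```

```text
[608.43515332 -63.65699821  83.99281782] [-1.79962483e+02 -1.64156807e-02  1.00925115e+02] [-0.05815646  1.02975572 -1.70779482]
1 rows t [-0.0002 -0.0013  0.028 ] r [-0.0013 -0.0005 -0.0025] per-row mm,deg 14.0 0.1
```

View pics/mix.png

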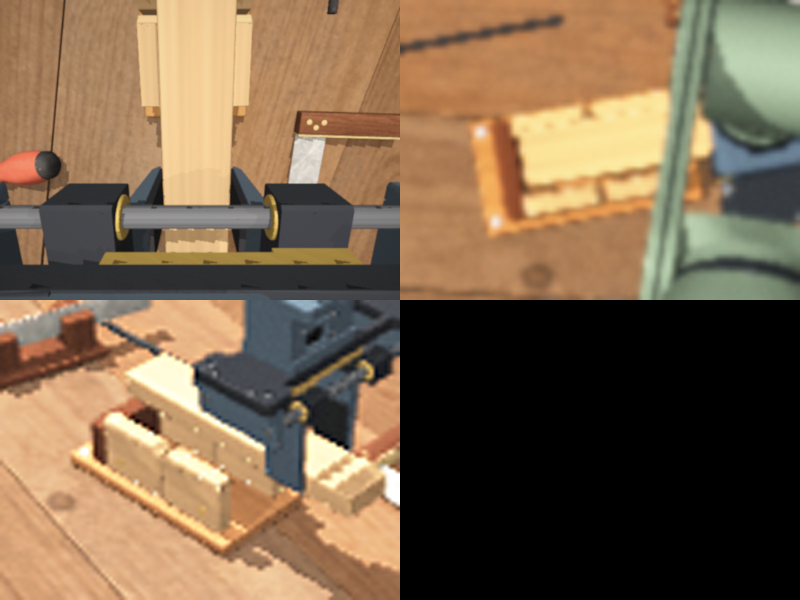

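The wrist view shows the batten centred between the fences (batten centre col 197, fence centre col 195 at half scale, about 1 mm off). I'll correct that and lower it.

Emit:
send_rows([
  {"tx": 0,"ty": -0.0018,"tz": 0.02,"rx": 0,"ry": 0,"rz": -0.002,"gripper": 1},
  {"tx": 0,"ty": 0,"tz": 0.02,"rx": 0,"ry": 0,"rz": 0,"gripper": 1},
  {"tx": 0,"ty": 0,"tz": 0.02,"rx": 0,"ry": 0,"rz": 0,"gripper": 1},
  {"tx": 0,"ty": 0,"tz": 0.02,"rx": 0,"ry": 0,"rz": 0,"gripper": 1},
  {"tx": 0,"ty": 0,"tz": 0.02,"rx": 0,"ry": 0,"rz": 0,"gripper": 1},
  {"tx": 0,"ty": 0,"tz": 0,"rx": 0,"ry": 0,"rz": 0,"gripper": 1},
])

```text
time_s: 9.3
ee_pos: [607.0, -63.6, 33.2]
ee_rot: [-179.9, -0.0, 101.0]
force: [0.8, -0.4, -0.8]
gripper_width: 43.5
gripper_force: 25.0
```

Emit:
send_rows([
  {"tx": 0,"ty": 0,"tz": 0.016,"rx": 0,"ry": 0,"rz": 0,"gripper": 1},
  {"tx": 0,"ty": 0,"tz": 0.01,"rx": 0,"ry": 0,"rz": 0,"gripper": 1},
  {"tx": 0,"ty": 0,"tz": 0.006,"rx": 0,"ry": 0,"rz": 0,"gripper": 1},
  {"tx": 0,"ty": 0,"tz": 0,"rx": 0,"ry": 0,"rz": 0,"gripper": 1},
  {"tx": 0,"ty": 0,"tz": 0,"rx": 0,"ry": 0,"rz": 0,"gripper": 1},
])

```text
time_s: 9.93
ee_pos: [607.8, -63.7, 18.5]
ee_rot: [180.0, 0.0, 101.0]
force: [0.3, 0.4, -0.7]
gripper_width: 43.6
gripper_force: 25.0
```

Emit:
send_rows([
  {"tx": 0.006,"ty": 0,"tz": 0,"rx": 0,"ry": 0,"rz": 0,"gripper": 1},
  {"tx": 0.006,"ty": 0,"tz": 0,"rx": 0,"ry": 0,"rz": 0,"gripper": 1},
  {"tx": 0,"ty": 0,"tz": 0,"rx": 0,"ry": 0,"rz": 0,"gripper": 1},
  {"tx": 0,"ty": 0,"tz": 0,"rx": 0,"ry": 0,"rz": 0,"gripper": 1},
])

```text
time_s: 10.42
ee_pos: [606.5, -57.7, 18.4]
ee_rot: [180.0, 0.0, 101.0]
force: [0.6, 1.0, -1.8]
gripper_width: 43.5
gripper_force: 25.0
```

Emit:
send_rows([
  {"tx": 0,"ty": 0,"tz": 0.0045,"rx": 0,"ry": 0,"rz": 0,"gripper": 1},
  {"tx": 0,"ty": 0,"tz": 0,"rx": 0,"ry": 0,"rz": 0,"gripper": 1},
  {"tx": 0,"ty": 0,"tz": 0,"rx": 0,"ry": 0,"rz": 0,"gripper": 1},
])

```text
time_s: 10.8
ee_pos: [606.5, -57.8, 16.0]
ee_rot: [-180.0, -0.0, 101.0]
force: [0.2, 1.5, -0.3]
gripper_width: 43.5
gripper_force: 25.0
```

Emit:
send_rows([
  {"tx": 0.004,"ty": 0,"tz": 0,"rx": 0,"ry": 0,"rz": 0,"gripper": 1},
  {"tx": 0,"ty": 0,"tz": 0,"rx": 0,"ry": 0,"rz": 0,"gripper": 1},
  {"tx": 0,"ty": 0,"tz": 0,"rx": 0,"ry": 0,"rz": 0,"gripper": 1},
])

```text
time_s: 11.18
ee_pos: [606.5, -56.7, 16.3]
ee_rot: [180.0, 0.1, 101.0]
force: [0.8, -5.8, -0.1]
gripper_width: 44.0
gripper_force: 25.0
```

Emit:
send_rows([
  {"tx": 0.004,"ty": 0,"tz": 0,"rx": 0,"ry": 0,"rz": 0,"gripper": 1},
  {"tx": 0,"ty": 0,"tz": 0,"rx": 0,"ry": 0,"rz": 0,"gripper": 1},
  {"tx": 0,"ty": 0,"tz": 0,"rx": 0,"ry": 0,"rz": 0,"gripper": 1},
])

```text
time_s: 11.55
ee_pos: [606.9, -56.6, 16.7]
ee_rot: [179.9, 0.3, 101.1]
force: [1.8, -10.8, 0.3]
gripper_width: 43.6
gripper_force: 25.0
```

Emit:
send_rows([
  {"tx": 0,"ty": 0,"tz": 0.0015,"rx": 0,"ry": 0,"rz": 0,"gripper": 1},
  {"tx": 0,"ty": 0,"tz": 0,"rx": 0,"ry": 0,"rz": 0,"gripper": 0.3},
  {"tx": 0,"ty": 0,"tz": 0,"rx": 0,"ry": 0,"rz": 0,"gripper": -0.5},
  {"tx": 0,"ty": 0,"tz": 0,"rx": 0,"ry": 0,"rz": 0,"gripper": -0.5},
  {"tx": 0,"ty": 0,"tz": 0,"rx": 0,"ry": 0,"rz": 0,"gripper": -0.5},
])

```text
time_s: 12.18
ee_pos: [605.5, -53.3, 15.2]
ee_rot: [-180.0, -0.0, 101.0]
force: [0.6, -1.6, -0.0]
gripper_width: 68.2
gripper_force: 0.0
```

Emit:
send_rows([
  {"tx": 0,"ty": 0,"tz": -0.03,"rx": 0,"ry": 0,"rz": 0,"gripper": -0.5},
  {"tx": 0,"ty": 0,"tz": -0.09,"rx": 0,"ry": 0,"rz": 0,"gripper": -0.5},
  {"tx": 0,"ty": 0,"tz": -0.1,"rx": 0,"ry": 0,"rz": 0,"gripper": -0.5},
  {"tx": 0,"ty": 0,"tz": -0.1,"rx": 0,"ry": 0,"rz": 0,"gripper": -0.5},
])

```text
time_s: 12.68
ee_pos: [605.7, -53.7, 178.0]
ee_rot: [179.9, 0.0, 101.0]
force: [1.3, -0.9, 0.2]
gripper_width: 68.6
gripper_force: 0.0
```

Run:
```python
from h import *
s=env.state();print(s['ee_pos'],s['ee_rot'],s['force'],s['qpos'])
im,K,R,t=cam('wrist'); np.savez('w3',im=im,K=K,R=R,t=t); save('w3',im)
s=dict(s);p=s['ee_pos'];print('delta xy', 450-p[0],311.5-p[1])
go(450,311.5,p[2],s['ee_rot'][2],10,s)
```

```text
[605.6631834  -53.6586946  178.01700685] [1.79935642e+02 5.73261290e-04 1.01000048e+02] [ 1.34059169 -0.85569397  0.18775604] [-6.15679839e+00  2.25885768e+01  8.84199637e+01  1.97581948e-02
  6.89297972e+01 -1.71639404e+01]
delta xy -155.66318340000248 365.1586945959131
10 rows t [ 0.0776 -0.0166 -0.    ] r [0.0002 0.     0.    ] per-row mm,deg 39.7 0.0
```

View pics/w3.png

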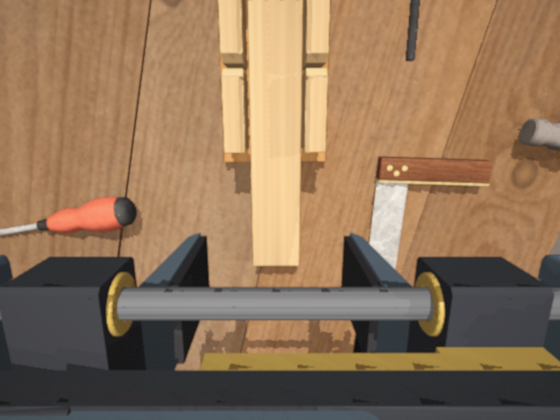

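The batten lies flat in the trough. Its free end is at (275,264), and the slot mouths are at about (232,66) and (316,65).

Run:
```python
from h import *
d=np.load('w3.npz');im,K,R,t=d['im'],d['K'],d['R'],d['t']
a=np.radians(11);B=np.array([[np.cos(a),np.sin(a)],[-np.sin(a),np.cos(a)]])
loc=lambda uv,z:((ray(K,R,t,uv,z)[:,:2]-[584.3,56.8])@B.T).round(1)
print('end',loc([[255,265],[298,264]],32),'slot',loc([[232,66],[316,65]],60),'fence end',loc([[225,153],[325,153]],62))
g=cv2.cvtColor(im,cv2.COLOR_RGB2GRAY)
for c in (229,234,314,319): print(c,g[54:80,c])
print('end col',g[255:272,275])
```

```text
end [[ -18.1 -174.9]
 [  22.9 -173.9]] slot [[-31.4  -1.7]
 [ 31.8  -1. ]] fence end [[-38.7 -66.3]
 [ 40.7 -66.3]]
229 [136 134 140 143 146 147 147 147 136 111  86  77  75 105 170 207 220 221
 222 223 222 215 210 212 213 213]
234 [139 137 138 138 142 144 147 146 136 112  85  78  76 104 169 208 220 221
 222 223 222 215 211 213 214 214]
314 [134 131 131 135 143 147 148 144 124  94  79  78  76 119 189 218 222 221
 223 223 221 214 209 212 214 215]
319 [140 138 141 145 146 147 147 144 125  94  81  78  76 120 189 217 222 221
 223 223 220 209 205 213 215 215]
end col [206 205 205 205 205 205 204 204 204 195 165 118 100 102 102 102  99]
```

Emit:
send_rows([
  {"tx": 0.0776,"ty": -0.0166,"tz": -0.01,"rx": 0,"ry": 0,"rz": 0,"gripper": -0.5},
  {"tx": 0.0776,"ty": -0.0166,"tz": -0.01,"rx": 0,"ry": 0,"rz": 0,"gripper": -0.5},
  {"tx": 0.0776,"ty": -0.0166,"tz": 0,"rx": 0,"ry": 0,"rz": 0,"gripper": -0.5},
  {"tx": 0.0776,"ty": -0.0166,"tz": 0,"rx": 0,"ry": 0,"rz": 0,"gripper": -0.5},
  {"tx": 0.0776,"ty": -0.0166,"tz": 0,"rx": 0,"ry": 0,"rz": 0,"gripper": -0.5},
  {"tx": 0.0776,"ty": -0.0166,"tz": 0,"rx": 0,"ry": 0,"rz": 0,"gripper": -0.5},
  {"tx": 0.0776,"ty": -0.0166,"tz": 0,"rx": 0,"ry": 0,"rz": 0,"gripper": -0.5},
  {"tx": 0.0776,"ty": -0.0166,"tz": 0,"rx": 0,"ry": 0,"rz": 0,"gripper": -0.5},
  {"tx": 0.0776,"ty": -0.0166,"tz": 0,"rx": 0,"ry": 0,"rz": 0,"gripper": -0.5},
  {"tx": 0.0776,"ty": -0.0166,"tz": 0,"rx": 0,"ry": 0,"rz": 0,"gripper": -0.5},
])

```text
time_s: 13.98
ee_pos: [449.6, 312.5, 186.3]
ee_rot: [179.9, -0.0, 101.0]
force: [0.3, -0.4, 0.6]
gripper_width: 68.6
gripper_force: 0.0
```

Emit:
send_rows([
  {"tx": 0,"ty": 0,"tz": 0,"rx": 0,"ry": 0,"rz": 0.319,"gripper": -0.5},
  {"tx": 0,"ty": 0,"tz": 0,"rx": 0,"ry": 0,"rz": 0.319,"gripper": -0.5},
  {"tx": 0,"ty": 0,"tz": 0,"rx": 0,"ry": 0,"rz": 0.319,"gripper": -0.5},
  {"tx": 0,"ty": 0,"tz": 0,"rx": 0,"ry": 0,"rz": 0.319,"gripper": -0.5},
  {"tx": 0,"ty": 0,"tz": 0,"rx": 0,"ry": 0,"rz": 0.319,"gripper": -0.5},
  {"tx": 0,"ty": 0,"tz": 0,"rx": 0,"ry": 0,"rz": 0.319,"gripper": -0.5},
  {"tx": 0,"ty": 0,"tz": 0,"rx": 0,"ry": 0,"rz": 0.319,"gripper": -0.5},
  {"tx": 0,"ty": 0,"tz": 0,"rx": 0,"ry": 0,"rz": 0.319,"gripper": -0.5},
  {"tx": 0,"ty": 0,"tz": 0,"rx": 0,"ry": 0,"rz": 0.319,"gripper": -0.5},
  {"tx": 0,"ty": 0,"tz": 0,"rx": 0,"ry": 0,"rz": 0.319,"gripper": -0.5},
  {"tx": 0,"ty": 0,"tz": 0,"rx": 0,"ry": 0,"rz": 0.319,"gripper": -0.5},
  {"tx": 0,"ty": 0,"tz": 0,"rx": 0,"ry": 0,"rz": 0,"gripper": -0.5},
])

```text
time_s: 15.48
ee_pos: [450.2, 311.3, 186.1]
ee_rot: [-180.0, -0.0, -4.2]
force: [0.6, 0.2, -0.3]
gripper_width: 68.5
gripper_force: 0.0
```

Run:
```python
from h import *
s=env.state();print(s['ee_pos'],s['ee_rot'],s['qpos'][5])
im,K,R,t=cam('wrist'); np.savez('w4',im=im,K=K,R=R,t=t); save('w4',im)
print(proj(K,R,t,[[450,311.5,48],[395,315.6,48],[505,307.4,48],[699,293,47]]))
```

```text
[450.21442486 311.3098923  186.08868746] [-1.79954873e+02 -3.96257524e-02 -4.16032784e+00] 127.60719783878571
[[ 274.98290672  204.68335939]
 [ 274.88650463  262.50622267]
 [ 275.08838095  141.41894422]
 [ 275.46794344 -137.73998844]]
```

View pics/w4.png

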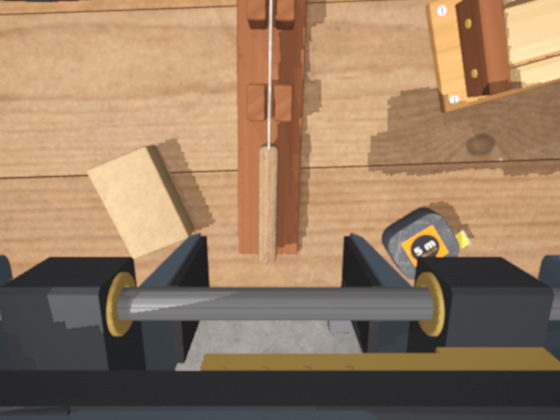

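Run:
```python
from h import *
d=np.load('w4.npz');im,K,R,t=d['im'],d['K'],d['R'],d['t']
P=ray(K,R,t,[[270,146.5],[267,262]],48);Q=ray(K,R,t,[[271,20],[269.5,140]],47);print(P.round(1),Q.round(1))
v=Q[0]-P[1];print(np.degrees(np.arctan2(v[1],v[0])))
g=cv2.cvtColor(im,cv2.COLOR_RGB2GRAY)
for r in (30,60,135,160,200,240): print(r,g[r,255:285])
```

```text
[[501.1 312.   48. ]
 [396.  322.9  48. ]] [[598.3 303.8  47. ]
 [506.5 312.1  47. ]]
-5.378526729259374
30 [127 128 129 132 131 130 125 124 123 125 128 130 133 151 194 213 187 138
 120 123 124 121 116 114 111 107  96  86  82  82]
60 [136 137 138 141 141 143 140 139 138 140 139 137 135 177 227 218 168 135
 134 134 131 129 128 127 123 109  94  91  91  90]
135 [138 139 139 139 136 133 133 132 135 136 138 137 172 221 212 166 139 138
 137 137 136 131 114  96  94  94  96  95  94  93]
160 [139 139 140 145 158 176 182 178 173 180 190 195 192 184 177 176 177 175
 171 167 164 150 122  95  91  94  94  92  93  93]
200 [139 138 139 146 165 181 186 184 183 186 191 191 186 178 173 177 177 173
 165 159 145 118  92  89  92  92  92  91  92  93]
240 [142 139 138 150 172 185 185 182 179 180 183 183 176 167 164 167 172 170
 162 153 127  97  89  94  93  91  91  93  93  98]
```

Run:
```python
from h import *
d=np.load('w4.npz');K,R,t=d['K'],d['R'],d['t']
P=np.r_[ray(K,R,t,[[267.8,160],[267.3,200],[266.8,240]],48),ray(K,R,t,[[269.8,30],[269.3,60],[268.6,135]],47)]
p=np.polyfit(P[:,0],P[:,1],1);yaw=np.degrees(np.arctan(p[0]));print(P.round(1),yaw,np.polyval(p,448.5),np.polyval(p,P[:,0])-P[:,1])
x=448.5+8;go(x,np.polyval(p,x),100,yaw,3)
```

```text
[[489.8 314.8  48. ]
 [454.7 318.   48. ]
 [417.5 321.4  48. ]
 [591.3 305.3  47. ]
 [569.4 307.4  47. ]
 [510.7 312.5  47. ]] -5.284537081440741 318.4921997841649 [-0.11582721 -0.05616072  0.00715207 -0.01072875 -0.06850664  0.24407126]
3 rows t [ 0.0038 -0.0046  0.0573] r [-0.0005 -0.0004  0.0131] per-row mm,deg 28.8 0.4
```

Run:
```python
from h import *
d=np.load('top0.npz');K,R,t=d['K'],d['R'],d['t'];g=d['im']
print(proj(K,R,t,[[489.8,314.8,48],[417.5,321.4,48],[591.3,305.3,47]]))
for r in (234,245,252,200): print(r,[tuple(int(v) for v in q) for q in g[r,162:188]])
```

```text
[[173.32504013 230.27852941]
 [170.42499651 252.70111986]
 [177.49937573 199.12006798]]
234 [(148, 106, 72), (146, 105, 72), (147, 106, 71), (156, 113, 76), (157, 109, 73), (147, 91, 57), (144, 81, 50), (143, 77, 48), (146, 86, 54), (160, 106, 72), (168, 120, 82), (167, 120, 83), (157, 114, 78), (131, 95, 67), (84, 59, 43), (56, 38, 28), (62, 37, 23), (74, 41, 25), (76, 41, 25), (78, 42, 27), (82, 45, 28), (85, 47, 28), (87, 45, 28), (81, 47, 31), (93, 64, 42), (107, 76, 51)]
245 [(163, 116, 78), (163, 116, 78), (162, 113, 75), (156, 103, 67), (147, 87, 54), (143, 79, 48), (143, 80, 50), (142, 88, 56), (163, 116, 79), (171, 125, 86), (163, 120, 82), (145, 106, 73), (108, 77, 55), (69, 50, 36), (54, 36, 24), (69, 41, 27), (77, 44, 27), (78, 42, 26), (81, 43, 27), (84, 47, 30), (87, 46, 30), (83, 45, 29), (74, 45, 30), (80, 53, 35), (94, 64, 41), (111, 78, 51)]
252 [(162, 117, 79), (163, 115, 78), (154, 101, 67), (148, 88, 56), (145, 80, 51), (142, 78, 48), (146, 90, 59), (168, 118, 81), (171, 126, 88), (162, 119, 82), (144, 106, 74), (111, 80, 56), (72, 52, 38), (58, 40, 29), (69, 40, 25), (76, 43, 28), (78, 44, 27), (81, 43, 26), (84, 45, 28), (87, 48, 30), (84, 46, 28), (73, 44, 28), (84, 58, 39), (101, 71, 49), (119, 83, 56), (155, 109, 74)]
200 [(174, 126, 85), (171, 123, 83), (171, 123, 84), (172, 125, 84), (174, 128, 86), (172, 125, 84), (172, 124, 84), (172, 124, 85), (163, 115, 78), (145, 95, 62), (138, 79, 50), (138, 74, 44), (138, 75, 43), (138, 73, 43), (144, 85, 54), (148, 101, 76), (109, 83, 69), (83, 64, 55), (106, 64, 46), (122, 66, 41), (119, 63, 38), (95, 51, 31), (82, 43, 26), (77, 41, 25), (77, 42, 25), (81, 43, 26)]
```

Emit:
send_rows([
  {"tx": 0.0038,"ty": -0.0046,"tz": 0.0573,"rx": 0,"ry": 0,"rz": 0.0131,"gripper": -0.5},
  {"tx": 0.0038,"ty": -0.0046,"tz": 0.0573,"rx": 0,"ry": 0,"rz": 0.0131,"gripper": -0.5},
  {"tx": 0.0038,"ty": -0.0046,"tz": 0.0573,"rx": 0,"ry": 0,"rz": 0.0131,"gripper": -0.5},
  {"tx": 0,"ty": 0,"tz": 0.06,"rx": 0,"ry": 0,"rz": 0,"gripper": -0.5},
  {"tx": 0,"ty": 0,"tz": 0.05,"rx": 0,"ry": 0,"rz": 0,"gripper": -0.5},
  {"tx": 0,"ty": 0,"tz": 0,"rx": 0,"ry": 0,"rz": 0,"gripper": -0.5},
  {"tx": 0,"ty": 0,"tz": 0,"rx": 0,"ry": 0,"rz": 0,"gripper": -0.5},
])

```text
time_s: 16.4
ee_pos: [457.3, 318.1, 45.5]
ee_rot: [-179.9, -0.1, -5.4]
force: [-0.8, 1.3, 0.4]
gripper_width: 68.5
gripper_force: 0.0
```

Run:
```python
from h import *
s=env.state();print(s['ee_pos'],s['ee_rot'])
y=318.5-8*np.tan(np.radians(5.28)); go(456.5,y,15,-5.28,1)
im,K,R,t=cam('wrist')
g=cv2.cvtColor(im,cv2.COLOR_RGB2GRAY)
for r in (20,60,100): print(r,proj(K,R,t,[[501,313.7,48]]),g[r,240:300])
```

```text
[457.25820598 318.08802628  45.48557023] [-1.79926518e+02 -8.47709763e-02 -5.39968708e+00]
1 rows t [-0.0015  0.0008  0.061 ] r [-0.0024 -0.0028 -0.004 ] per-row mm,deg 30.5 0.2
20 [[275.57690182 183.1890014 ]] [146 145 145 145 144 144 145 146 147 148 148 148 148 150 152 152 153 154
 155 154 153 151 149 151 149 147 146 146 145 146 147 147 146 147 190 248
 255 245 196 152 141 140 139 138 138 139 139 138 139 138 136 128 110  99
  99 101 101 100  99  99]
60 [[275.57690182 183.1890014 ]] [148 148 149 147 146 146 146 147 149 150 151 150 150 152 152 153 154 154
 154 154 153 152 151 152 154 154 155 154 155 155 154 156 155 155 187 238
 250 230 189 160 154 155 155 155 155 157 156 155 151 143 124 103  96  98
  99 101 100 101 101 101]
100 [[275.57690182 183.1890014 ]] [148 148 148 147 146 146 146 147 147 149 149 151 151 152 154 154 155 155
 156 155 155 155 155 154 152 143 129 110  87  76  94 104 105 106 163 233
 250 226 170 119 110 112  99  76  71  97 130 147 149 150 148 148 147 147
 146 147 147 148 148 149]
```

Emit:
send_rows([
  {"tx": 0,"ty": 0,"tz": 0.036,"rx": 0,"ry": 0,"rz": 0,"gripper": -0.5},
  {"tx": 0,"ty": 0,"tz": 0.025,"rx": 0,"ry": 0,"rz": 0,"gripper": -0.5},
  {"tx": 0,"ty": 0,"tz": 0,"rx": 0,"ry": 0,"rz": 0,"gripper": 1},
  {"tx": 0,"ty": 0,"tz": 0,"rx": 0,"ry": 0,"rz": 0,"gripper": 1},
  {"tx": 0,"ty": 0,"tz": 0,"rx": 0,"ry": 0,"rz": 0,"gripper": 1},
  {"tx": 0,"ty": 0,"tz": 0,"rx": 0,"ry": 0,"rz": 0,"gripper": 1},
  {"tx": 0,"ty": 0,"tz": 0,"rx": 0,"ry": 0,"rz": 0,"gripper": 1},
  {"tx": 0,"ty": 0,"tz": 0,"rx": 0,"ry": 0,"rz": 0,"gripper": 1},
], grip_force=40)

```text
time_s: 17.45
ee_pos: [456.6, 317.6, 14.1]
ee_rot: [-180.0, -0.0, -5.5]
force: [-0.9, -0.7, 1.1]
gripper_width: 17.9
gripper_force: 40.0
```

Emit:
send_rows([
  {"tx": 0,"ty": 0,"tz": -0.02,"rx": 0,"ry": 0,"rz": 0,"gripper": 1},
  {"tx": 0,"ty": 0,"tz": -0.04,"rx": 0,"ry": 0,"rz": 0,"gripper": 1},
  {"tx": 0,"ty": 0,"tz": -0.07,"rx": 0,"ry": 0,"rz": 0,"gripper": 1},
  {"tx": 0,"ty": 0,"tz": -0.08,"rx": 0,"ry": 0,"rz": 0,"gripper": 1},
  {"tx": 0,"ty": 0,"tz": -0.06,"rx": 0,"ry": 0,"rz": 0,"gripper": 1},
  {"tx": 0,"ty": 0,"tz": 0,"rx": 0,"ry": 0,"rz": 0,"gripper": 1},
])

```text
time_s: 18.2
ee_pos: [457.8, 318.4, 151.5]
ee_rot: [-179.8, -0.3, -5.5]
force: [-0.9, 0.2, -1.6]
gripper_width: 18.0
gripper_force: 40.0
```

Run:
```python
from h import *
s=env.state();print(s['ee_pos'],s['ee_rot'],s['force'],s['torque'])
a=np.radians(11);c,sn=np.cos(a),np.sin(a)
X=-140+7
# box est shifted by half of w3's cue
bx=np.array([584.3,56.8])+0.5*np.array([c*1.0-sn*-1.3,sn*1.0+c*-1.3]);print(bx)
tx,ty=bx+X*np.array([c,sn]);print(tx,ty)
p=s['ee_pos'];go(tx,ty,p[2],s['ee_rot'][2],9)
im,K,R,t=cam('wrist'); np.savez('w5',im=im,K=K,R=R,t=t)
g=cv2.cvtColor(im,cv2.COLOR_RGB2GRAY)
for r in (10,60,110): print(r,g[r,262:290])
```

```text
[457.82515862 318.43072922 151.46496266] [-179.78189081   -0.26423537   -5.45825464] [-0.86897032  0.19602576 -1.64186443] [-0.05369877  0.21037052 -0.0290848 ]
[584.91483944  56.25734683]
454.3584240401792 30.87975044336683
9 rows t [ 0.0053  0.0637 -0.0001] r [-0.0008 -0.001   0.    ] per-row mm,deg 32.0 0.0
10 [132 133 133 135 136 139 140 131 112  87 150 228 252 250 215 148  91  86
  86  95 119 135 138 137 135 135 133 132]
60 [144 145 146 147 145 144 143 142 141 138 162 214 245 248 219 169 140 138
 138 137 134 132 132 131 129 131 132 135]
110 [145 146 147 147 146 146 145 140 126 101 125 196 233 237 204 141 101 100
  93 101 125 136 136 126 129 137 140 141]
```

Emit:
send_rows([
  {"tx": 0.0053,"ty": 0.0637,"tz": 0,"rx": 0,"ry": 0,"rz": 0,"gripper": 1},
  {"tx": 0.0053,"ty": 0.0637,"tz": 0,"rx": 0,"ry": 0,"rz": 0,"gripper": 1},
  {"tx": 0.0053,"ty": 0.0637,"tz": 0,"rx": 0,"ry": 0,"rz": 0,"gripper": 1},
  {"tx": 0.0053,"ty": 0.0637,"tz": 0,"rx": 0,"ry": 0,"rz": 0,"gripper": 1},
  {"tx": 0.0053,"ty": 0.0637,"tz": 0,"rx": 0,"ry": 0,"rz": 0,"gripper": 1},
  {"tx": 0.0053,"ty": 0.0637,"tz": 0,"rx": 0,"ry": 0,"rz": 0,"gripper": 1},
  {"tx": 0.0053,"ty": 0.0637,"tz": 0,"rx": 0,"ry": 0,"rz": 0,"gripper": 1},
  {"tx": 0.0053,"ty": 0.0637,"tz": 0,"rx": 0,"ry": 0,"rz": 0,"gripper": 1},
  {"tx": 0.0053,"ty": 0.0637,"tz": 0,"rx": 0,"ry": 0,"rz": 0,"gripper": 1},
])

```text
time_s: 19.38
ee_pos: [451.5, 28.9, 147.0]
ee_rot: [180.0, 0.2, -5.5]
force: [0.6, -0.1, -1.7]
gripper_width: 17.8
gripper_force: 40.0
```

Emit:
send_rows([
  {"tx": 0,"ty": 0,"tz": 0.05,"rx": 0,"ry": 0,"rz": -0.18,"gripper": 1},
  {"tx": 0,"ty": 0,"tz": 0.05,"rx": 0,"ry": 0,"rz": -0.18,"gripper": 1},
  {"tx": 0,"ty": 0,"tz": 0.01,"rx": 0,"ry": 0,"rz": -0.189,"gripper": 1},
  {"tx": 0,"ty": 0,"tz": 0,"rx": 0,"ry": 0,"rz": 0,"gripper": 1},
  {"tx": 0,"ty": 0,"tz": 0,"rx": 0,"ry": 0,"rz": 0,"gripper": 1},
  {"tx": 0,"ty": 0,"tz": 0,"rx": 0,"ry": 0,"rz": 0,"gripper": 1},
])

```text
time_s: 20.12
ee_pos: [453.1, 30.0, 94.0]
ee_rot: [-180.0, -0.0, 11.0]
force: [0.0, 1.2, -2.1]
gripper_width: 17.9
gripper_force: 40.0
```

Run:
```python
from h import *
s=env.state();print(s['ee_pos'],s['ee_rot'],s['force'])
go(454.4,30.9,75,11,1)
im,K,R,t=cam('wrist'); np.savez('w6',im=im,K=K,R=R,t=t)
save('w6',cv2.resize(im[0:190,160:400],None,fx=3,fy=3,interpolation=cv2.INTER_CUBIC))
a=np.radians(11);M=np.array([[np.cos(a),-np.sin(a)],[np.sin(a),np.cos(a)]])
for z,L in((62,[[-40,-8],[-40,8],[40,-8],[40,8]]),(56,[[-40,0],[-24,0],[24,0],[40,0]])):
    print((proj(K,R,t,np.c_[np.array(L)@M.T+[584.9,56.3],np.full(4,z)])-[160,0])*3)
```

```text
[453.09724524  30.0100666   94.00273774] [-1.79999434e+02 -2.05670166e-02  1.09761986e+01] [ 0.03645772  1.17766481 -2.05462553]
1 rows t [ 0.0029 -0.0013  0.038 ] r [-0.     -0.0007 -0.0008] per-row mm,deg 19.1 0.0
[[ 384.99671343  234.54957031]
 [ 294.83094223  234.61534151]
 [ 389.587956   -303.89686676]
 [ 288.41246271 -303.79738325]]
[[ 340.06615203  238.15695493]
 [ 339.90798501  143.09717719]
 [ 339.38970002 -168.39668243]
 [ 339.20062059 -282.03509117]]
```

View pics/w6.png

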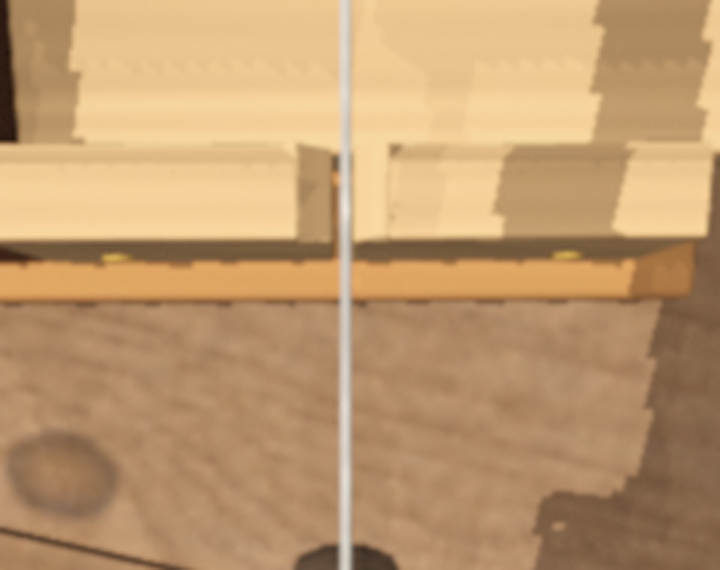

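The close view shows the slot mouth edges at cols 298 and 388 (centre 343) and the blade at col 346, parallel to the slot. That's about 0.5 mm off. I'll correct it and lower the saw.

Emit:
send_rows([
  {"tx": 0.0029,"ty": -0.0012,"tz": 0.02,"rx": 0,"ry": 0,"rz": 0,"gripper": 1},
  {"tx": 0,"ty": 0,"tz": 0.02,"rx": 0,"ry": 0,"rz": 0,"gripper": 1},
  {"tx": 0,"ty": 0,"tz": 0.02,"rx": 0,"ry": 0,"rz": 0,"gripper": 1},
  {"tx": 0,"ty": 0,"tz": 0.01,"rx": 0,"ry": 0,"rz": 0,"gripper": 1},
  {"tx": 0,"ty": 0,"tz": 0,"rx": 0,"ry": 0,"rz": 0,"gripper": 1},
  {"tx": 0,"ty": 0,"tz": 0,"rx": 0,"ry": 0,"rz": 0,"gripper": 1},
])

```text
time_s: 20.92
ee_pos: [454.6, 30.8, 59.1]
ee_rot: [180.0, -0.0, 11.0]
force: [0.4, -0.2, -2.1]
gripper_width: 17.7
gripper_force: 40.0
```

Run:
```python
from h import *
s=env.state();print(s['ee_pos'],s['ee_rot'],s['force'],s['torque'])
im,K,R,t=cam('wrist'); np.savez('w7',im=im,K=K,R=R,t=t)
print(proj(K,R,t,[[584.9-32*.98,56.3-32*.19,z] for z in (62,56)]))
g=cv2.cvtColor(im,cv2.COLOR_RGB2GRAY)
for r in range(10,95,7): print(r,g[r,252:298])
```

```text
[454.58189325  30.84952202  59.0678912 ] [ 1.79999968e+02 -3.25354054e-02  1.10099780e+01] [ 0.3638192  -0.15661998 -2.12307131] [-0.08199667  0.13809853  0.00561525]
[[274.24958445  53.59294818]
 [274.27765891  55.93889468]]
10 [199 202 203 203 203 203 202 202 201 201 202 203 203 203 203 203 202 201
 199 197 199 208 214 210 196 195 201 203 204 204 204 204 203 204 204 204
 204 204 204 203 199 196 195 196 196 196]
17 [208 207 207 208 207 208 207 207 207 207 208 208 208 207 207 207 207 207
 207 207 209 215 217 211 199 199 206 208 208 208 208 208 208 208 208 208
 208 208 206 202 201 200 200 201 200 200]
24 [215 214 214 214 215 214 215 214 215 214 214 214 214 214 215 214 215 214
 214 214 215 215 213 206 198 204 212 214 215 215 215 215 215 215 215 214
 214 211 209 208 208 207 208 208 208 208]
31 [210 210 210 210 209 211 210 210 211 210 211 211 211 211 210 211 211 211
 211 211 212 217 219 214 202 202 209 211 210 211 211 211 210 210 210 211
 210 210 210 208 205 203 203 203 203 204]
38 [210 214 217 213 194 165 152 151 152 154 157 161 166 171 179 186 192 197
 208 216 217 216 212 204 197 206 2
[... 908 characters left out ...]
 154 154 150
 135 116 132 180 210 214 186 138 124 170 202 212 212 207 179 145 136 138
 137 137 136 133 131 137 147 155 156 155]
80 [ 95  96  97  96  96  98  96  96  98  97  97  98  97  97  97  97  97  96
  93  97 126 170 198 198 170 132 111 102  97  93  92  92  93  93  94  93
  92  94  94  93  93  93  93  93  93  92]
87 [176 176 176 175 174 173 172 174 174 175 176 175 175 176 175 176 176 176
 174 175 179 192 203 200 183 173 175 176 176 176 176 175 175 174 172 172
 173 172 172 173 170 165 168 174 175 176]
94 [172 172 172 172 173 173 173 173 173 172 173 173 173 172 174 173 172 172
 172 172 176 190 202 199 182 170 173 176 178 175 172 173 173 172 172 172
 173 174 173 172 172 173 173 172 172 172]
```

The blade is centred in the slot: dark gaps at cols 271 and 278, blade at 274.5. Lowering further.

Emit:
send_rows([
  {"tx": 0,"ty": 0,"tz": 0.014,"rx": 0,"ry": 0,"rz": 0,"gripper": 1},
  {"tx": 0,"ty": 0,"tz": 0.014,"rx": 0,"ry": 0,"rz": 0,"gripper": 1},
  {"tx": 0,"ty": 0,"tz": 0.014,"rx": 0,"ry": 0,"rz": 0,"gripper": 1},
  {"tx": 0,"ty": 0,"tz": 0.012,"rx": 0,"ry": 0,"rz": 0,"gripper": 1},
  {"tx": 0,"ty": 0,"tz": 0,"rx": 0,"ry": 0,"rz": 0,"gripper": 1},
  {"tx": 0,"ty": 0,"tz": 0,"rx": 0,"ry": 0,"rz": 0,"gripper": 1},
])

```text
time_s: 21.72
ee_pos: [454.5, 30.8, 31.9]
ee_rot: [-180.0, -0.0, 11.0]
force: [-0.2, 0.8, -1.2]
gripper_width: 17.7
gripper_force: 40.0
```

Emit:
send_rows([
  {"tx": 0,"ty": 0,"tz": 0.004,"rx": 0,"ry": 0,"rz": 0,"gripper": 1},
  {"tx": 0,"ty": 0,"tz": 0,"rx": 0,"ry": 0,"rz": 0,"gripper": 1},
  {"tx": 0,"ty": 0,"tz": 0,"rx": 0,"ry": 0,"rz": 0,"gripper": 1},
])

```text
time_s: 22.1
ee_pos: [454.4, 30.9, 30.0]
ee_rot: [-180.0, -0.0, 11.0]
force: [-0.7, -0.8, -0.7]
gripper_width: 18.0
gripper_force: 40.0
```

Emit:
send_rows([
  {"tx": 0,"ty": 0,"tz": 0.003,"rx": 0,"ry": 0,"rz": 0,"gripper": 1},
  {"tx": 0,"ty": 0,"tz": 0,"rx": 0,"ry": 0,"rz": 0,"gripper": 1},
  {"tx": 0,"ty": 0,"tz": 0,"rx": 0,"ry": 0,"rz": 0,"gripper": 1},
])

```text
time_s: 22.48
ee_pos: [454.3, 30.8, 28.4]
ee_rot: [-180.0, 0.0, 11.0]
force: [0.8, -0.3, -1.9]
gripper_width: 17.9
gripper_force: 40.0
```

Run:
```python
from h import *
for i in range(3):
    s=env.state();print(s['ee_pos'][2],s['force'],s['torque']);env.grab_frame('wrist')
```

```text
28.364862634877518 [ 0.76853228 -0.2757579  -1.93534466] [-0.02757774  0.2192227   0.04560838]
28.404404574761998 [-0.95820024  0.30889009 -2.26463226] [-0.0932767   0.19570019  0.03252197]
28.422612994112075 [-0.07037704 -0.09282695 -1.81153238] [-4.96916142e-02  2.24093137e-01  8.78140981e-05]
```

Emit:
send_rows([
  {"tx": 0,"ty": 0,"tz": 0.002,"rx": 0,"ry": 0,"rz": 0,"gripper": 1},
  {"tx": 0,"ty": 0,"tz": 0,"rx": 0,"ry": 0,"rz": 0,"gripper": 1},
  {"tx": 0,"ty": 0,"tz": 0,"rx": 0,"ry": 0,"rz": 0,"gripper": 1},
])

```text
time_s: 23.0
ee_pos: [454.3, 30.8, 27.4]
ee_rot: [-180.0, 0.0, 11.0]
force: [-0.3, 0.1, -2.1]
gripper_width: 17.8
gripper_force: 40.0
```

Run:
```python
from h import *
for i in range(3):
    s=env.state();print(s['ee_pos'][2],s['force'],s['torque']);env.grab_frame('wrist')
```

```text
27.357877997835555 [-0.30869521  0.13698785 -2.08779699] [-0.06602868  0.20757505  0.00882104]
27.394387277440075 [ 0.15845251  0.05617969 -1.86620744] [0.01269741 0.19585376 0.04582833]
27.379481615716518 [ 0.13037455 -0.42016013 -1.78295548] [-0.02589492  0.17482988  0.01061076]
```

Still free (expected contact is at z of about 27). Finer steps now.

Emit:
send_rows([
  {"tx": 0,"ty": 0,"tz": 0.0015,"rx": 0,"ry": 0,"rz": 0,"gripper": 1},
  {"tx": 0,"ty": 0,"tz": 0,"rx": 0,"ry": 0,"rz": 0,"gripper": 1},
  {"tx": 0,"ty": 0,"tz": 0,"rx": 0,"ry": 0,"rz": 0,"gripper": 1},
])

```text
time_s: 23.52
ee_pos: [454.5, 30.8, 26.8]
ee_rot: [-180.0, -0.0, 11.0]
force: [-1.6, -0.4, 0.7]
gripper_width: 17.7
gripper_force: 40.0
```

```bash
cat > r.py <<'E'
from h import *
for i in range(3):
    s=env.state();print(s['ee_pos'].round(2),s['force'].round(2),s['torque'].round(3));env.grab_frame('wrist')
E
python3 r.py
```

```text
[454.45  30.83  26.84] [-1.58 -0.36  0.69] [-0.028  0.102 -0.005]
[454.4   30.84  26.82] [-1.36 -0.64  1.11] [ 0.026  0.086 -0.061]
[454.42  30.84  26.81] [-1.47 -0.59  1.99] [-0.099  0.064  0.001]
```

Emit:
send_rows([
  {"tx": 0,"ty": 0,"tz": 0.0015,"rx": 0,"ry": 0,"rz": 0,"gripper": 1},
  {"tx": 0,"ty": 0,"tz": 0,"rx": 0,"ry": 0,"rz": 0,"gripper": 1},
  {"tx": 0,"ty": 0,"tz": 0,"rx": 0,"ry": 0,"rz": 0,"gripper": 1},
])

```text
time_s: 24.05
ee_pos: [454.3, 30.8, 26.0]
ee_rot: [-180.0, -0.0, 11.0]
force: [-2.8, 0.1, 5.3]
gripper_width: 17.6
gripper_force: 40.0
```

```bash
python3 r.py
```

```text
[454.32  30.83  26.05] [-2.79  0.12  5.32] [ 0.016 -0.064  0.034]
[454.35  30.84  26.04] [-3.75 -0.77  4.68] [-0.016 -0.04   0.064]
[454.34  30.86  26.04] [-3.27 -0.73  5.52] [ 0.016 -0.045  0.015]
```

Emit:
send_rows([
  {"tx": 0,"ty": 0,"tz": -0.0009,"rx": 0,"ry": 0,"rz": 0,"gripper": 1},
  {"tx": 0,"ty": 0,"tz": 0,"rx": 0,"ry": 0,"rz": 0,"gripper": 1},
  {"tx": 0,"ty": 0,"tz": 0,"rx": 0,"ry": 0,"rz": 0,"gripper": 1},
  {"tx": 0,"ty": 0,"tz": 0,"rx": 0,"ry": 0,"rz": 0,"gripper": 1},
])

```text
time_s: 24.7
ee_pos: [454.4, 30.9, 26.3]
ee_rot: [-180.0, -0.0, 11.0]
force: [-1.7, -0.1, 1.8]
gripper_width: 17.7
gripper_force: 40.0
```

```bash
python3 r.py
python3 - <<'E'
from h import *
im,K,R,t=cam('top'); g=im.astype(int)
# batten free end in top view: expected corners
a=np.radians(11);M=np.array([[np.cos(a),-np.sin(a)],[np.sin(a),np.cos(a)]])
L=np.array([[0,-165],[0,-172],[0,-174],[0,-176],[0,-180],[0,-190]])
p=proj(K,R,t,np.c_[L@M.T+[584.9,56.3],np.full(6,32)]).round().astype(int)
print([(tuple(q),g[q[1],q[0]].tolist()) for q in p])
E
```

```text
[454.36  30.88  26.28] [-1.71 -0.09  1.84] [-0.069  0.012  0.072]
[454.34  30.84  26.28] [-1.2   0.18  2.53] [-0.059 -0.003 -0.033]
[454.36  30.85  26.29] [-1.86  0.01  2.16] [-0.034  0.026 -0.013]
[((np.int64(303), np.int64(195)), [249, 220, 145]), ((np.int64(306), np.int64(194)), [241, 211, 140]), ((np.int64(306), np.int64(194)), [241, 211, 140]), ((np.int64(307), np.int64(194)), [185, 145, 91]), ((np.int64(308), np.int64(194)), [124, 85, 52]), ((np.int64(311), np.int64(193)), [112, 72, 44])]
```

The blade rests on the batten with about 4 N net, and the batten's end is still at its home position (local y about -175). Handing in.

```bash
python3 -c "
from workcell import env
print(env.job_done())"
```

```text
the job is handed in; nothing more can be done
None
```

The job is handed in at about 25 s of the 58 s: the batten lies released and home against the end stop, and the saw is held upright in the slot through both fences, its edge resting on the batten at about 4 N; the hand-in returned no verdict.

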